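# Close the twist-lock canister over the sample bottle

## Task

The sample bottle stands ready in the base of its metal carrying canister. Lower the cover that is tall enough for it over the bottle, with the cover's black bar above the base's two lugs, until it sits fully down on the foot plate; then turn it about 60 degrees clockwise (seen from above) to lock it, so that the bar is parallel to the plate's long side, and let go. Leave the cover that is too short where it stands.

Things in the scene. Friction and masses are not known exactly. Their poses are not given: they have to be found in the camera images.
- tall_cover_grip (a point): Bar centre of the taller cover: metal hood 88 mm wide, 96 high (92 inside), open below. Upright black bar on top: 60 long, 14 wide, 32 high. The point is on the axis, 112 above the lower rim; x along the bar, z up. 0.25 kg. In the rim, a collar 8 high, bore 68, with 70-degree gaps under both bar ends to pass the base's lugs (+-15 degrees). Turns easily, clockwise only, to a stop at about 64 degrees.
- short_cover_grip (a point): Bar centre of the shorter cover: like the taller one but only 62 mm high (bar centre 78 mm above its lower rim), too low for the bottle. Leave it where it stands.
- base_center (a point): Fixed base: aluminium plate 130 x 100 x 8 mm with a round neck. The point is on the neck's axis at the plate's upper face (8 above the worktop), where the cover's rim comes to rest; x along the long side, z up. Neck 62 wide, tapering to 56, 37 high; 3 mm play in the collar. Two opposite lugs, 17 wide, reach 38 from the axis, 10 to 17 above the point, on a line +60 degrees (anticlockwise) from x.
- bottle_center (a point): Small glass bottle with a blue ribbed cap, 46 mm in diameter and 86 mm high, standing upright in the base's neck; its top is 95 mm above the worktop. The point is its centre, half-way up; z up.
Mind the look-alikes: they are no part of the job. Leave any red look-alike of the part that bears bottle_center alone. Leave any purple look-alike of the part that bears tall_cover_grip alone.

How it is judged:
By the outcome, as a careful person would: the job done as asked, in the order asked, and still so for the second after the job is handed in, with the robot touching nothing.
It also fails if it takes over 42 s, if anything falls off the work surface, if the arm or the gripper's body presses on something with over 40 N, if the wrist force passes 120 N, or if a joint passes its speed limit or range.

## Robot

A 6-joint arm with a two-finger parallel gripper is mounted at the origin on a cart in front of the work surface, level with it; the furniture and walls round the work are solid. World frame = base frame: x ahead of the robot, y to its left, z up, the work surface at z = 0. Lengths are in m, angles in rad, forces in N, time in s.
With the tool pointing down it reaches from about 0.35 to 0.85 m from the base axis. Payload 8.1 kg.
Tool frame: the origin (TCP) lies between the finger pads; the fingertips stand 25 mm ahead of it and the grasp point (between the pads) lies 6 mm ahead of it; z points along the fingers, y is the line along which they close (so a half turn about z gives the same grasp; the last joint's range is limited). The gripper opens to 93 mm and grips with 3 to 60 N. Pads are 15 mm wide; open, the fingers measure 128 mm over their backs; the gripper's body (75 mm by 188 mm) begins 65 mm behind the grasp point.
Start: joints at [-1.39, 0.13, 1.488, -0, 1.523, -0.085], TCP at [0.158, -0.579, 0.244] pointing down, gripper open.
Joint ranges: [-2.96, 2.96], [-0.89, 2.26], [0.02, 2.5], [-1.34, 4.48], [0, 2.73], [-2.66, 2.66]. Speed limits (rad/s): [2.39, 2.39, 2.79, 3.14, 3.14, 3.14].

## Interface

Orientations are given as [roll, pitch, yaw] about the fixed x, y, z axes, in that order (R = Rz(yaw) Ry(pitch) Rx(roll)).
In Python, from station import robot, optics gives the robot as it stands. The module is installed in compiled form; this text tells all that it offers.
- The arm moves only by the tool servo_tool, never from a script. Its argument "series" is a list of rows, each an object of numbers: "x", "y", "z": the shift along the tool's x, y, z in mm; "spin": the turn about the tool's z in rad. A call has 1 to 12 rows; each row is the pose to reach, as a shift and turn from the pose commanded when the call began, along the tool's axes at that moment; what a row does not reach only later rows make up. A row lasts 1/10 s, in which the tool goes at most 50 mm and 8.59 degrees, less where a joint would pass 70% of its speed; a pose out of reach is approached as far as the arm can. A call with a gripper value outside its range is refused whole. "fingers" is the opening, from -1 (shut) to 1 (fully open), set as the call begins (left out, the last holds). The fingers move at their own pace and stop on an object; "newtons" is the grip in N (left out, the last holds). Time passes only in rows, so rows that repeat a pose let the fingers close. It gives the time, the measured TCP pose, the force, the opening and the grip force at its end, in the units of the state.
- robot.get_obs(): the state, without advancing time (a new reading comes with each control period).
- optics.grab_frame(name): name is "scene" or "side" or "wrist"; returns the picture (400x640x3 uint8, red, green, blue); there is no depth.
- optics.camera_params(name): a dict with "mtx" (3x3 intrinsics, pixels), "position" and "rotation" of the camera in the world; the wrist camera has in their place "hand_eye" (4x4, takes a point from camera to tool coordinates, whose origin is the TCP and whose axes are the flange's). Camera axes: x right, y down, z forward; pixel columns grow to the right and rows downward; lengths in m; the calibration is good to about 2 mm. A picture is of the moment at which its call begins: read the wrist's pose just before it. camera_params takes no time and is no camera call.
- robot.hand_in(): hands the job in; it is judged then, once.
The state is a dict: "time": time; "joints": joint angles; "joint_vel": joint speeds; "tau": joint torques, N m; "ee_pos": TCP position; "ee_rot": TCP orientation; "wrist_force": force on the tool from outside, world axes, zero at the start; "ft_torque": the same for the moment, N m; "opening": finger opening in m; "grasp_force": force on a finger pad.
Only numpy, scipy, OpenCV 4.12 (cv2) and the standard library are available. Lean on these libraries where they do the work, as an engineer would, in place of code of your own. Each camera call takes 0.05 s, during which the arm holds its last target. There are 200 camera calls.

## Working session

There is one attempt and no reset: what is moved stays moved. The work goes in short steps, Python scripts to look and compute and a tool call to move; the robot and the scene stay as the last step left them, time stands still between calls to the robot, and variables do not carry over. Pictures are saved under pics/ and viewed, at most 10 in all, crops included, and the job is handed in when it is done.

Besides the shell and the picture viewer there is one more tool, called in YAML: its name, and indented under it one key for each argument. servo_tool: Moves the arm, as the interface text tells. Its arguments: {"type":"object","properties":{"series":{"type":"array","items":{"type":"object","properties":{"x":{"type":"number"},"y":{"type":"number"},"z":{"type":"number"},"spin":{"type":"number"}}}},"fingers":{"type":"number"},"newtons":{"type":"number"}},"required":["series"]}

```bash
mkdir -p pics; python3 - <<'E'
from station import robot, optics
import cv2,numpy as np
for n in("scene","side"):
    im=optics.grab_frame(n); cv2.imwrite(f"pics/{n}0.png",im[:,:,::-1])
    p=optics.camera_params(n); print(n,{k:np.round(v,3).tolist() for k,v in p.items()})
print(optics.camera_params("wrist"))
print(robot.get_obs())
E
```

```text
scene {'mtx': [[445.096, 0.0, 318.238], [0.0, 445.096, 200.749], [0.0, 0.0, 1.0]], 'position': [-0.306, 0.356, 1.045], 'rotation': [-2.371, 0.021, -2.119]}
side {'mtx': [[400.131, 0.0, 320.015], [0.0, 400.131, 193.739], [0.0, 0.0, 1.0]], 'position': [0.402, -1.117, 0.925], 'rotation': [-2.262, -0.014, -0.099]}
{'mtx': array([[312.43111241,   0.        , 318.05953854],
       [  0.        , 312.43111241, 202.52586956],
       [  0.        ,   0.        ,   1.        ]]), 'hand_eye': array([[ 7.13196298e-04, -9.60243073e-01, -2.79164346e-01,
         7.69562212e-02],
       [ 9.99999739e-01,  6.52311395e-04,  3.10994631e-04,
        -2.34998032e-04],
       [-1.16528356e-04, -2.79164494e-01,  9.60243288e-01,
        -1.41232370e-01],
       [ 0.00000000e+00,  0.00000000e+00,  0.00000000e+00,
         1.00000000e+00]])}
{'time': 0.1, 'joints': array([-1.39041135e+00,  1.31111986e-01,  1.48913057e+00,  1.10128860e-05,
        1.52300626e+00, -8.54111872e-02]), 'joint_vel': array([ 0.00041364, -0.00074742, -0.00169569, -0.00024923,  0.00029002,
        0.00064403]), 'tau': array([ 1.19685981e-03, -5.61337566e+01, -4.93097270e+01,  7.69093819e-02,
        2.92290375e-02, -6.18397826e-05]), 'ee_pos': array([ 0.15754266, -0.57847157,  0.24269844]), 'ee_rot': array([-3.13994347e+00, -1.52242215e-04,  2.65795499e-01]), 'wrist_force': array([-1.09969508, -0.22461984, -0.32921944]), 'ft_torque': array([-0.0311823 ,  0.01220403,  0.01636285]), 'grasp_force': 0.0, 'opening': 0.09284620970272094}
```

View pics/scene0.png

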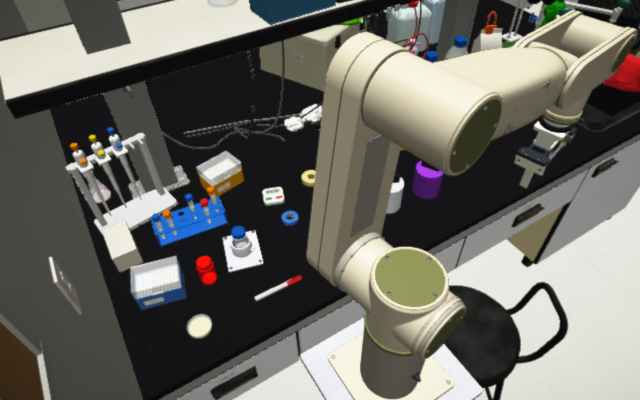

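View pics/side0.png

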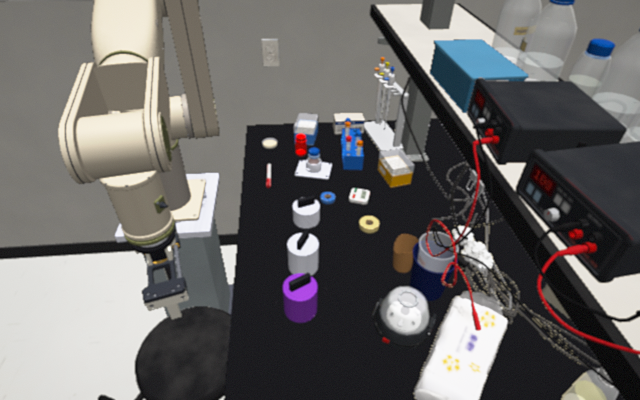

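The scene view shows the base and bottle at about (240,248), with a red look-alike at (206,270). The side view shows the short cover at (306,212), the tall cover at (303,253), the purple one at (300,297) and the base at (314,168).

```bash
cat > h.py <<'E'
import numpy as np
from scipy.spatial.transform import Rotation as R
from station import robot, optics
def cam(n,obs=None):
    p=optics.camera_params(n)
    if n!="wrist": return p["mtx"],R.from_euler("xyz",p["rotation"]).as_matrix() if np.ndim(p["rotation"])==1 else p["rotation"],np.array(p["position"])
    Rt=R.from_euler("xyz",obs["ee_rot"]).as_matrix(); H=p["hand_eye"]
    return p["mtx"],Rt@H[:3,:3],Rt@H[:3,3]+obs["ee_pos"]
def px2w(n,uv,z,obs=None):
    K,Rm,t=cam(n,obs); d=Rm@np.linalg.solve(K,[*uv,1]); return t+d*(z-t[2])/d[2]
def w2px(n,X,obs=None):
    K,Rm,t=cam(n,obs); c=K@(Rm.T@(np.array(X)-t)); return c[:2]/c[2]
E
python3 - <<'E'
from h import *
import cv2
for n,uv,z in [("side",(304,237),.128),("side",(306,201),.094),("side",(314,153),.095),("scene",(239,230),.095),("scene",(243,250),.008),("side",(314,171),.008)]:
    print(n,uv,px2w(n,uv,z).round(3))
a=cv2.imread("pics/side0.png")[135:285,270:350]; b=cv2.imread("pics/scene0.png")[215:280,190:280]
a=cv2.resize(a,None,fx=4,fy=4,interpolation=2); b=cv2.resize(b,None,fx=5,fy=5,interpolation=2)
o=np.zeros((600,780,3),np.uint8); o[:,:320]=a; o[:325,325:775]=b; cv2.imwrite("pics/crop.png",o)
E
```

```text
side (304, 237) [ 0.446 -0.343  0.128]
side (306, 201) [ 0.465 -0.152  0.094]
side (314, 153) [0.514 0.117 0.095]
scene (239, 230) [0.515 0.14  0.095]
scene (243, 250) [0.513 0.142 0.008]
side (314, 171) [0.515 0.123 0.008]
```

View pics/crop.png

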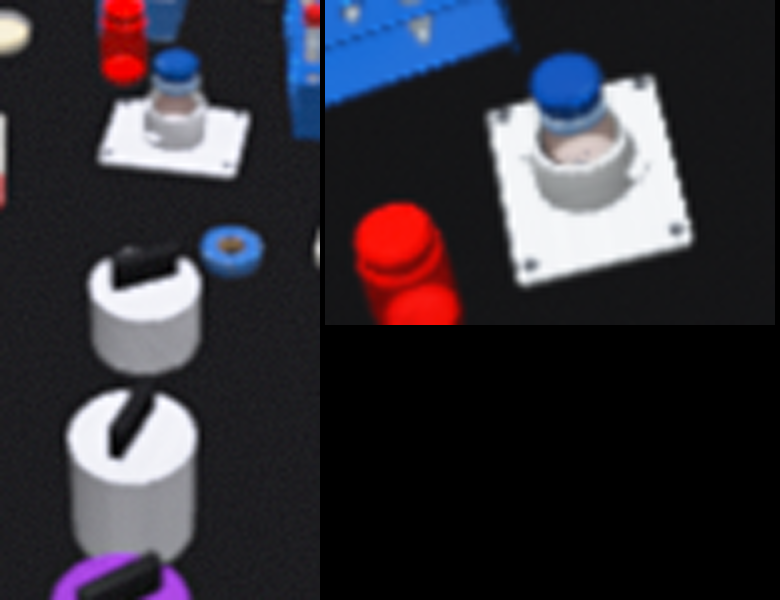

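The crop shows the tall cover's top centre at about side (303,244), with its bar yawed around 60–65°. The base and bottle are at about (0.514,0.13). I'll go above the tall cover.

servo_tool:
  series:
    - {"x": 40,"y": -18,"z": -30,"spin": -0.14}
    - {"x": 80,"y": -36,"z": -30,"spin": -0.28}
    - {"x": 120,"y": -54,"z": -30,"spin": -0.42}
    - {"x": 160,"y": -72,"z": -30,"spin": -0.56}
    - {"x": 200,"y": -90,"z": -30,"spin": -0.7}
    - {"x": 240,"y": -108,"z": -30,"spin": -0.83}
    - {"x": 280,"y": -126,"z": -30,"spin": -0.83}
    - {"x": 310,"y": -140,"z": -30,"spin": -0.83}
    - {"x": 333,"y": -151,"z": -30,"spin": -0.83}
    - {"x": 333,"y": -151,"z": -30,"spin": -0.83}
    - {"x": 333,"y": -151,"z": -30,"spin": -0.83}
    - {"x": 333,"y": -151,"z": -30,"spin": -0.83}

```text
time: 1.3
ee_pos: [0.4385, -0.3463, 0.2733]
ee_rot: [-3.141, 0.0, 1.095]
wrist_force: [-0.1, 0.0, 0.6]
opening: 0.0928
grasp_force: 0.0
```

```bash
python3 - <<'E'
from h import *
import cv2,pickle
o=robot.get_obs(); im=optics.grab_frame("wrist"); cv2.imwrite("pics/w1.png",im[:,:,::-1]); pickle.dump(o,open("o1.pkl","wb"))
print(o["time"],o["ee_pos"],o["ee_rot"],o["joints"].round(2))
E
```

```text
1.3 [ 0.43852919 -0.34632256  0.27334231] [-3.14091525e+00  2.49909562e-04  1.09510143e+00] [-0.76  0.01  1.56 -0.    1.57 -0.28]
```

View pics/w1.png

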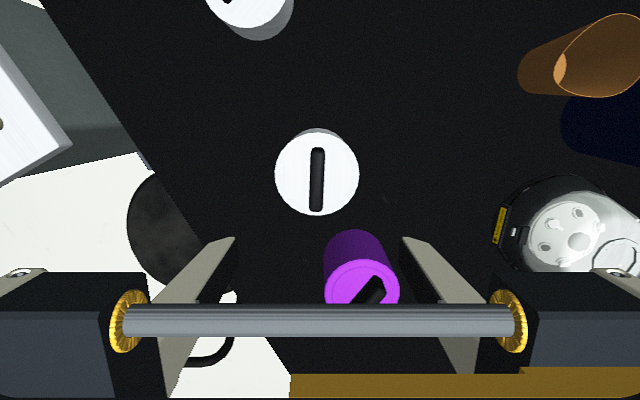

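The wrist view shows the tall cover's disc centred near (317,174) with the bar almost vertical (318,150)–(316,210); purple cover below at (361,290).

```bash
cat >> h.py <<'E'
def tool(obs,X):
    return R.from_euler("xyz",obs["ee_rot"]).inv().apply(np.array(X)-obs["ee_pos"])*1000
E
python3 - <<'E'
from h import *
import cv2,pickle
o=pickle.load(open("o1.pkl","rb")); im=cv2.imread("pics/w1.png")
sub=im[120:225,265:370]; g=sub.max(2)
m=(g>215).astype(np.uint8); c=max(cv2.findContours(m,0,1)[0],key=cv2.contourArea); e=cv2.fitEllipse(cv2.convexHull(c)); print(e)
ce=np.array(e[0])+[265,120]; D=px2w("wrist",ce,.096,o); print("disc",D,tool(o,D))
hull=cv2.drawContours(np.zeros_like(m),[cv2.convexHull(c)],0,1,-1); d=((g<90)&(hull>0)).astype(np.uint8)
d=cv2.erode(d,np.ones((3,3)))
c=max(cv2.findContours(d,0,1)[0],key=cv2.contourArea)
r=cv2.minAreaRect(c);b=cv2.boxPoints(r)+[265,120];print(r,b)
b=b[np.argsort(b[:,1])]; p=px2w("wrist",b[:2].mean(0),.128,o);q=px2w("wrist",b[2:].mean(0),.128,o)
print(p,q,np.linalg.norm(p-q),"yaw",np.arctan2(*(p-q)[1::-1]),"mid tool",tool(o,(p+q)/2))
P=px2w("wrist",(361,290),.096,o);print("purple",P,tool(o,P))
E
```

```text
((51.42894744873047, 53.49169921875), (82.715576171875, 84.1801986694336), 88.7368392944336)
disc [ 0.44366246 -0.33103764  0.096     ] [ 15.9830378   -2.31633995 177.33993479]
((51.24494934082031, 58.98866271972656), (11.63296127319336, 62.16085433959961), 2.544804573059082) [[309.05421448 209.78018188]
 [311.81419373 147.68063354]
 [323.4356842  148.19714355]
 [320.67570496 210.29669189]]
[ 0.45841918 -0.3051928   0.128     ] [ 0.42895969 -0.35662299  0.128     ] 0.05926994717922016 yaw 1.050612890884978 mid tool [ 16.10273486  -2.37345655 145.33993523]
purple [ 0.42684393 -0.47598489  0.096     ] [-120.57354874   49.11193445  177.33922367]
```

servo_tool:
  series:
    - {"x": 16,"y": -2.4,"z": 30,"spin": 0.045}
    - {"x": 16,"y": -2.4,"z": 70,"spin": 0.045}
    - {"x": 16,"y": -2.4,"z": 105,"spin": 0.045}
    - {"x": 16,"y": -2.4,"z": 130,"spin": 0.045}
    - {"x": 16,"y": -2.4,"z": 142,"spin": 0.045}
    - {"x": 16,"y": -2.4,"z": 148,"spin": 0.045}
    - {"x": 16,"y": -2.4,"z": 148,"spin": 0.045}
    - {"x": 16,"y": -2.4,"z": 148,"spin": 0.045}

```text
time: 2.15
ee_pos: [0.4451, -0.3314, 0.1273]
ee_rot: [3.139, 0.0, 1.05]
wrist_force: [0.1, 0.9, -0.0]
opening: 0.093
grasp_force: 0.0
```

servo_tool:
  series:
    - {}
    - {}
    - {}
    - {}
    - {}
    - {}
    - {}
    - {}
    - {}
  fingers: -1
  newtons: 40

```text
validation failed for argument at $.se...
```

servo_tool:
  series:
    - {"z": 2}
    - {"z": 2}
    - {"z": 2}
    - {"z": 2}
    - {"z": 2}
    - {"z": 2}
    - {"z": 2}
    - {"z": 2}
  fingers: -1
  newtons: 40

```text
validation failed for argument at $.se...
```

servo_tool:
  series:
    - {"x": 0,"y": 0,"z": 2,"spin": 0}
    - {"x": 0,"y": 0,"z": 2,"spin": 0}
    - {"x": 0,"y": 0,"z": 2,"spin": 0}
    - {"x": 0,"y": 0,"z": 2,"spin": 0}
    - {"x": 0,"y": 0,"z": 2,"spin": 0}
    - {"x": 0,"y": 0,"z": 2,"spin": 0}
    - {"x": 0,"y": 0,"z": 2,"spin": 0}
    - {"x": 0,"y": 0,"z": 2,"spin": 0}
  fingers: -1
  newtons: 40

```text
time: 2.95
ee_pos: [0.4444, -0.3304, 0.1236]
ee_rot: [-3.142, 0.0, 1.051]
wrist_force: [1.0, -0.4, 0.0]
opening: 0.0339
grasp_force: 0.0
```

servo_tool:
  series:
    - {"x": 0,"y": 0,"z": 0,"spin": 0}
    - {"x": 0,"y": 0,"z": 0,"spin": 0}
    - {"x": 0,"y": 0,"z": 0,"spin": 0}
    - {"x": 0,"y": 0,"z": 0,"spin": 0}
    - {"x": 0,"y": 0,"z": 0,"spin": 0}

```text
time: 3.45
ee_pos: [0.4445, -0.3304, 0.1236]
ee_rot: [-3.142, -0.0, 1.051]
wrist_force: [0.5, -0.2, -1.2]
opening: 0.014
grasp_force: 40.0
```

servo_tool:
  series:
    - {"x": 0,"y": 0,"z": -15,"spin": 0}
    - {"x": 0,"y": 0,"z": -45,"spin": 0}
    - {"x": 0,"y": 0,"z": -80,"spin": 0}
    - {"x": 0,"y": 0,"z": -115,"spin": 0}
    - {"x": 8,"y": -5,"z": -145,"spin": 0}
    - {"x": 30,"y": -17,"z": -165,"spin": 0}
    - {"x": 60,"y": -34,"z": -170,"spin": 0}
    - {"x": 93,"y": -53,"z": -170,"spin": 0}
    - {"x": 126,"y": -72,"z": -170,"spin": 0}
    - {"x": 159,"y": -91,"z": -170,"spin": 0}
    - {"x": 192,"y": -110,"z": -170,"spin": 0}
    - {"x": 225,"y": -129,"z": -170,"spin": 0}

```text
time: 4.65
ee_pos: [0.4438, -0.0696, 0.2946]
ee_rot: [3.141, -0.0, 1.05]
wrist_force: [0.1, 0.1, -2.2]
opening: 0.0135
grasp_force: 40.0
```

servo_tool:
  series:
    - {"x": 30,"y": -17,"z": 0,"spin": 0}
    - {"x": 50,"y": -29,"z": 0,"spin": 0}
    - {"x": 64,"y": -37,"z": 0,"spin": 0}
    - {"x": 70,"y": -40,"z": 0,"spin": 0}
    - {"x": 70,"y": -40,"z": 0,"spin": 0}
    - {"x": 70,"y": -40,"z": 0,"spin": 0}
    - {"x": 70,"y": -40,"z": 0,"spin": 0}

```text
time: 5.35
ee_pos: [0.4444, 0.0087, 0.2937]
ee_rot: [3.142, 0.0, 1.05]
wrist_force: [0.3, -0.3, -3.2]
opening: 0.0136
grasp_force: 40.0
```

```bash
python3 - <<'E'
from h import *
import cv2,pickle
o=robot.get_obs(); im=optics.grab_frame("wrist"); cv2.imwrite("pics/w2.png",im[:,:,::-1]); pickle.dump(o,open("o2.pkl","wb"))
print(o["time"],o["ee_pos"],o["ee_rot"],o["joints"].round(2))
E
```

```text
5.35 [0.44438332 0.00869331 0.29371897] [3.14151465e+00 2.99781584e-04 1.04970932e+00] [-0.1  -0.32  1.82 -0.    1.64  0.43]
```

View pics/w2.png

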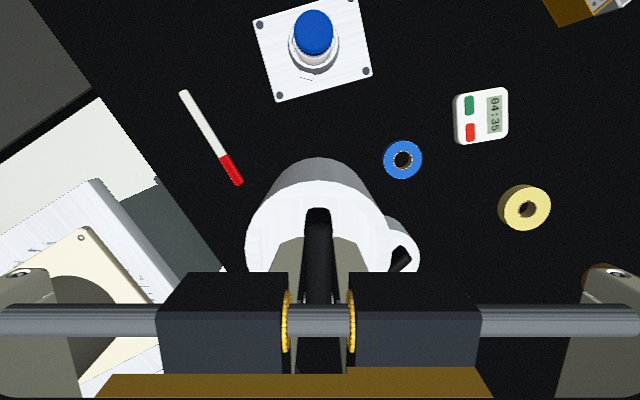

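The wrist view shows the base plate with corners near (254,20), (277,102), (372,76), a lug at about (306,78) and the cap at (313,32). The held cover sits square in the fingers at about (316,220).

```bash
python3 - <<'E'
from h import *
import cv2,pickle
o=pickle.load(open("o2.pkl","rb")); im=cv2.imread("pics/w2.png")
for uv in [(254,20),(277,102),(372,76),(356,0)]: print(uv,px2w("wrist",uv,.008,o).round(4))
b,g,r=[im[...,i].astype(int) for i in range(3)]
m=((b>120)&(r<70)&(g<130)).astype(np.uint8); m[130:]=0
c=max(cv2.findContours(m,0,1)[0],key=cv2.contourArea); print(cv2.boundingRect(c))
# cap top: upper ellipse; lug
print("lug",px2w("wrist",(306,77),.025,o).round(4))
# metric topdown at z=.008
s=.0005; N=440; x0,y0=.41,.02
H=[]; src=np.float32([[0,0],[N,0],[N,N],[0,N]]); dst=np.float32([w2px("wrist",(x0+s*a,y0+s*bb,.008),o) for a,bb in src])
T=cv2.warpPerspective(im,np.linalg.inv(cv2.getPerspectiveTransform(src,dst)),(N,N)); T=T[::-1]
up=cv2.resize(im[0:120,230:400],None,fx=3,fy=3,interpolation=2)
out=np.zeros((450,790,3),np.uint8); out[:360,:]=0; out[:360,:340]=up[:,:340] if 0 else cv2.resize(im[0:120,235:395],(340,255))[:255].__class__ and np.vstack([cv2.resize(im[0:120,235:395],(340,255),interpolation=2),np.zeros((105,340,3),np.uint8)])
out[:440,350:790]=T; cv2.imwrite("pics/td.png",out)
E
```

```text
(254, 20) [0.4679 0.2076 0.008 ]
(277, 102) [0.442 0.113 0.008]
(372, 76) [0.5636 0.0797 0.008 ]
(356, 0) [0.5856 0.1648 0.008 ]
(294, 10, 39, 44)
lug [0.4898 0.1187 0.025 ]
```

View pics/td.png

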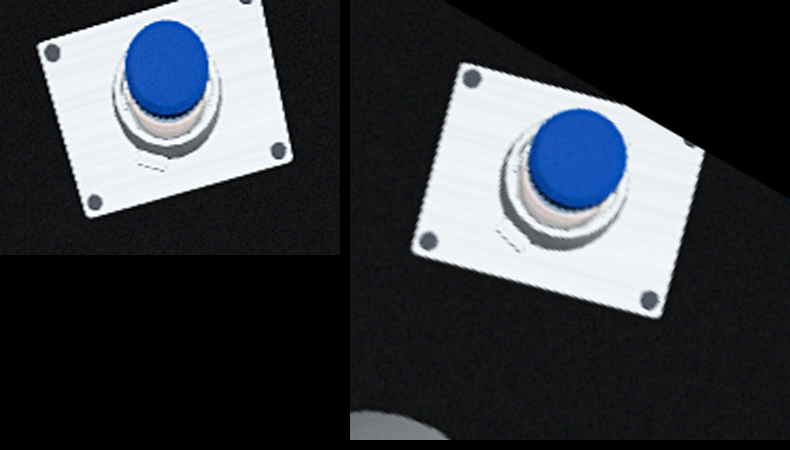

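```bash
python3 - <<'E'
from h import *
import cv2,pickle
o=pickle.load(open("o2.pkl","rb")); im=cv2.imread("pics/w2.png")
m=(im.min(2)>170).astype(np.uint8); m[130:]=0; m[:,:240]=0; m[:,390:]=0
c=max(cv2.findContours(m,0,1)[0],key=cv2.contourArea)[:,0]
W=np.array([px2w("wrist",p,.008,o)[:2] for p in c])
r=cv2.minAreaRect(np.float32(W*1000)); print("plate",r)
cap=((im[...,0]>120)&(im[...,2]<70)).astype(np.uint8); cap[130:]=0; cap[:,:240]=0;cap[:,390:]=0
c=max(cv2.findContours(cap,0,1)[0],key=cv2.contourArea)[:,0]
# upper boundary belongs to cap-top circle r~? fit circle at z=.095 on far-side points
top=c[c[:,1]<30]; W=np.array([px2w("wrist",p,.095,o)[:2] for p in top])
from scipy.optimize import least_squares
s=least_squares(lambda q:np.hypot(*(W-q[:2]).T)-q[2],[*W.mean(0),.015]); print("cap",s.x)
C=np.array([*np.array(r[0])/1000,.2937]); d=tool(o,C); print(C,d)
for q in [C[:2],s.x[:2]]: print([w2px("side",(*q,.095),o).round(1),w2px("scene",(*q,.095),o).round(1)])
E
```

```text
plate ((514.9263305664062, 144.50315856933594), (98.70294189453125, 129.22677612304688), 75.04137420654297)
cap [0.51550086 0.14409982 0.01843451]
[0.51492633 0.14450316 0.2937    ] [ 1.52902912e+02 -6.42884901e+00 -2.73724501e-02]
[array([313.6, 148.9]), array([237.5, 230.7])]
[array([313.8, 149. ]), array([237.5, 230.5])]
```

servo_tool:
  series:
    - {"x": 25,"y": -1,"z": 0,"spin": 0.09}
    - {"x": 60,"y": -2.3,"z": 0,"spin": 0.18}
    - {"x": 95,"y": -3.6,"z": 0,"spin": 0.264}
    - {"x": 125,"y": -4.8,"z": 0,"spin": 0.264}
    - {"x": 145,"y": -5.6,"z": 0,"spin": 0.264}
    - {"x": 153.7,"y": -5.9,"z": 0,"spin": 0.264}
    - {"x": 153.7,"y": -5.9,"z": 0,"spin": 0.264}
    - {"x": 153.7,"y": -5.9,"z": 0,"spin": 0.264}
    - {"x": 153.7,"y": -5.9,"z": 0,"spin": 0.264}
    - {"x": 153.7,"y": -5.9,"z": 0,"spin": 0.264}

```text
time: 6.4
ee_pos: [0.5155, 0.145, 0.2939]
ee_rot: [3.141, -0.0, 0.786]
wrist_force: [1.1, 0.3, -2.9]
opening: 0.014
grasp_force: 40.0
```

```bash
python3 - <<'E'
from h import *
import cv2
o=robot.get_obs(); print(o["ee_pos"].round(4),o["ee_rot"].round(3),tool(o,[.5158,.1449,.2937]).round(2),o["joints"].round(2))
a=optics.grab_frame("side")[90:200,260:380,::-1]; b=optics.grab_frame("scene")[170:280,180:300,::-1]
cv2.imwrite("pics/ab.png",cv2.resize(np.hstack([a,b]),None,fx=3.3,fy=3.3,interpolation=2))
E
```

```text
[0.5155 0.145  0.2939] [ 3.141 -0.     0.786] [0.15 0.25 0.17] [ 0.18 -0.06  1.59 -0.    1.61  0.96]
```

View pics/ab.png

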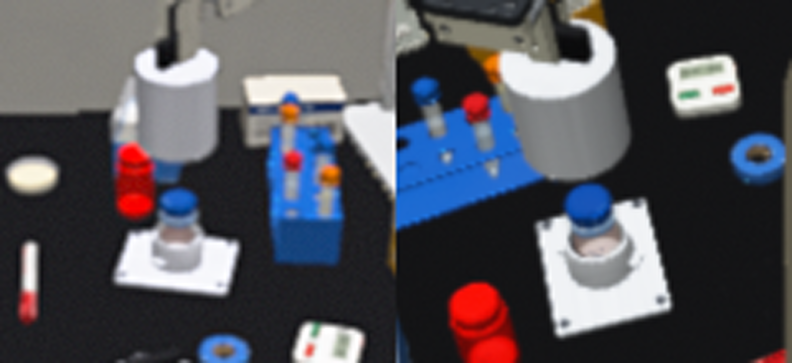

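The cover hangs centred over the bottle in both views. I'll check the tube rack's height against the gripper body while descending.

```bash
python3 - <<'E'
from h import *
for z in (.06,.08,.1,.12): print(z,px2w("side",(348.5,138.5),z).round(3),px2w("scene",(204,203),z).round(3))
E
```

```text
0.06 [0.668 0.263 0.06 ] [0.705 0.178 0.06 ]
0.08 [0.662 0.231 0.08 ] [0.684 0.182 0.08 ]
0.1 [0.656 0.2   0.1  ] [0.663 0.185 0.1  ]
0.12 [0.65  0.168 0.12 ] [0.643 0.189 0.12 ]
```

servo_tool:
  series:
    - {"x": 0,"y": 0,"z": 25,"spin": 0}
    - {"x": 0,"y": 0,"z": 50,"spin": 0}
    - {"x": 0,"y": 0,"z": 70,"spin": 0}
    - {"x": 0,"y": 0,"z": 85,"spin": 0}
    - {"x": 0,"y": 0,"z": 95,"spin": 0}
    - {"x": 0,"y": 0,"z": 100,"spin": 0}
    - {"x": 0,"y": 0,"z": 105,"spin": 0}
    - {"x": 0,"y": 0,"z": 110,"spin": 0}
    - {"x": 0,"y": 0,"z": 110,"spin": 0}
    - {"x": 0,"y": 0,"z": 110,"spin": 0}

```text
time: 7.5
ee_pos: [0.5158, 0.1459, 0.184]
ee_rot: [3.141, -0.0, 0.787]
wrist_force: [-0.2, -0.0, -2.7]
opening: 0.0137
grasp_force: 40.0
```

servo_tool:
  series:
    - {"x": 0,"y": 0,"z": 8,"spin": 0}
    - {"x": 0,"y": 0,"z": 16,"spin": 0}
    - {"x": 0,"y": 0,"z": 22,"spin": 0}
    - {"x": 0,"y": 0,"z": 28,"spin": 0}
    - {"x": 0,"y": 0,"z": 32,"spin": 0}
    - {"x": 0,"y": 0,"z": 32,"spin": 0}

```text
time: 8.1
ee_pos: [0.5152, 0.1458, 0.1507]
ee_rot: [-3.141, 0.001, 0.787]
wrist_force: [1.1, -0.7, -2.4]
opening: 0.0135
grasp_force: 40.0
```

servo_tool:
  series:
    - {"x": 0,"y": 0,"z": 4,"spin": 0}
    - {"x": 0,"y": 0,"z": 8,"spin": 0}
    - {"x": 0,"y": 0,"z": 12,"spin": 0}
    - {"x": 0,"y": 0,"z": 15,"spin": 0}
    - {"x": 0,"y": 0,"z": 17,"spin": 0}
    - {"x": 0,"y": 0,"z": 17,"spin": 0}

```text
time: 8.7
ee_pos: [0.5154, 0.1458, 0.1342]
ee_rot: [-3.141, 0.0, 0.787]
wrist_force: [1.0, -0.1, -2.6]
opening: 0.0137
grasp_force: 40.0
```

servo_tool:
  series:
    - {"x": 0,"y": 0,"z": 1,"spin": 0}
    - {"x": 0,"y": 0,"z": 2,"spin": 0}
    - {"x": 0,"y": 0,"z": 3,"spin": 0}
    - {"x": 0,"y": 0,"z": 3,"spin": 0}
    - {"x": 0,"y": 0,"z": 3,"spin": 0}

```text
time: 9.2
ee_pos: [0.5156, 0.1459, 0.1317]
ee_rot: [-3.142, -0.0, 0.787]
wrist_force: [-0.2, 0.4, -2.8]
opening: 0.0142
grasp_force: 40.0
```

servo_tool:
  series:
    - {"x": 0,"y": 0,"z": 0.7,"spin": 0}
    - {"x": 0,"y": 0,"z": 1.5,"spin": 0}
    - {"x": 0,"y": 0,"z": 1.5,"spin": 0}
    - {"x": 0,"y": 0,"z": 1.5,"spin": 0}

```text
time: 9.6
ee_pos: [0.5159, 0.1459, 0.1315]
ee_rot: [3.141, -0.001, 0.787]
wrist_force: [-5.4, -0.1, 8.8]
opening: 0.0139
grasp_force: 40.0
```

Seated at the expected height with about 11 N contact. I'll ease off slightly and turn clockwise.

servo_tool:
  series:
    - {"x": 0,"y": 0,"z": -0.8,"spin": 0}
    - {"x": 0,"y": 0,"z": -0.8,"spin": 0.08}
    - {"x": 0,"y": 0,"z": -0.8,"spin": 0.18}
    - {"x": 0,"y": 0,"z": -0.8,"spin": 0.28}
    - {"x": 0,"y": 0,"z": -0.8,"spin": 0.38}
    - {"x": 0,"y": 0,"z": -0.8,"spin": 0.48}
    - {"x": 0,"y": 0,"z": -0.8,"spin": 0.53}
    - {"x": 0,"y": 0,"z": -0.8,"spin": 0.53}

```text
time: 10.4
ee_pos: [0.5161, 0.146, 0.1315]
ee_rot: [3.142, -0.001, 0.256]
wrist_force: [0.8, 0.4, 2.7]
opening: 0.014
grasp_force: 40.0
```

servo_tool:
  series:
    - {"x": 0,"y": 0,"z": 0,"spin": 0.1}
    - {"x": 0,"y": 0,"z": 0,"spin": 0.2}
    - {"x": 0,"y": 0,"z": 0,"spin": 0.3}
    - {"x": 0,"y": 0,"z": 0,"spin": 0.4}
    - {"x": 0,"y": 0,"z": 0,"spin": 0.48}
    - {"x": 0,"y": 0,"z": 0,"spin": 0.518}
    - {"x": 0,"y": 0,"z": 0,"spin": 0.518}
    - {"x": 0,"y": 0,"z": 0,"spin": 0.518}

```text
time: 11.2
ee_pos: [0.5162, 0.1459, 0.1315]
ee_rot: [-3.141, -0.001, -0.259]
wrist_force: [0.7, -1.1, 3.0]
opening: 0.0137
grasp_force: 40.0
```

```bash
python3 - <<'E'
from h import *
o=robot.get_obs(); print({k:np.round(o[k],3) for k in("ee_pos","ee_rot","wrist_force","ft_torque","joints")})
E
```

```text
{'ee_pos': array([0.516, 0.146, 0.132]), 'ee_rot': array([-3.141e+00, -1.000e-03, -2.590e-01]), 'wrist_force': array([ 0.703, -1.111,  2.972]), 'ft_torque': array([ 0.011, -0.082, -0.004]), 'joints': array([ 0.18 ,  0.041,  1.792, -0.   ,  1.307,  2.01 ])}
```

Turned without resistance. Now I release partially (the opening is symmetrical), then lift.

servo_tool:
  series:
    - {"x": 0,"y": 0,"z": 0,"spin": 0}
    - {"x": 0,"y": 0,"z": 0,"spin": 0}
    - {"x": 0,"y": 0,"z": 0,"spin": 0}
    - {"x": 0,"y": 0,"z": 0,"spin": 0}
    - {"x": 0,"y": 0,"z": 0,"spin": 0}
    - {"x": 0,"y": 0,"z": 0,"spin": 0}
  fingers: 0.2

```text
time: 11.8
ee_pos: [0.5156, 0.1459, 0.1309]
ee_rot: [3.142, 0.0, -0.261]
wrist_force: [0.2, -0.5, -0.3]
opening: 0.0544
grasp_force: 0.0
```

servo_tool:
  series:
    - {"x": 0,"y": 0,"z": -10,"spin": 0}
    - {"x": 0,"y": 0,"z": -30,"spin": 0}
    - {"x": 0,"y": 0,"z": -60,"spin": 0}
    - {"x": 0,"y": 0,"z": -90,"spin": 0}
    - {"x": 0,"y": 0,"z": -120,"spin": 0}
    - {"x": -15,"y": 0,"z": -140,"spin": 0}
    - {"x": -20,"y": 0,"z": -150,"spin": 0}
    - {"x": -20,"y": 0,"z": -150,"spin": 0}
    - {"x": -20,"y": 0,"z": -150,"spin": 0}

```text
time: 12.7
ee_pos: [0.4962, 0.1509, 0.2802]
ee_rot: [3.141, 0.0, -0.261]
wrist_force: [0.2, -0.8, -0.7]
opening: 0.0557
grasp_force: 0.0
```

```bash
python3 - <<'E'
from h import *
import cv2
o=robot.get_obs(); print(o["ee_pos"].round(4),o["ee_rot"].round(3),o["opening"],o["time"])
im=optics.grab_frame("wrist"); cv2.imwrite("pics/w3.png",im[:,:,::-1])
s=optics.grab_frame("side")[90:200,260:380,::-1]; s=cv2.resize(s,(436,400),interpolation=2)
cv2.imwrite("pics/fin.png",np.hstack([im[:,170:470,::-1],s]))
import pickle; pickle.dump(o,open("o3.pkl","wb"))
E
```

```text
[0.4962 0.1509 0.2802] [ 3.141  0.    -0.261] 0.055706199023766556 12.7
```

View pics/fin.png

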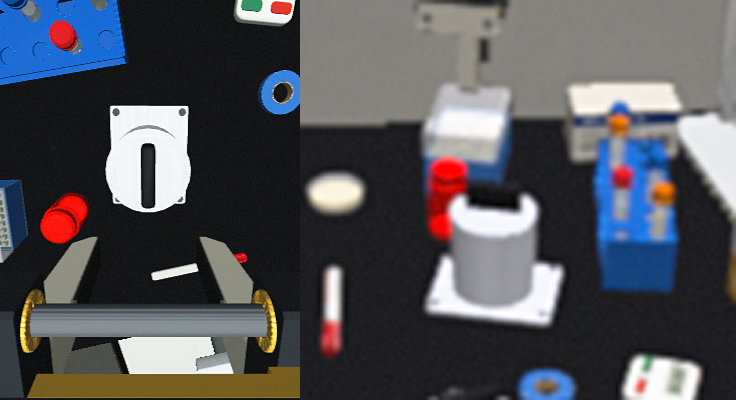

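The cover sits flat on the plate at (148,175). Its bar (148,143)–(148,207) is parallel to the plate's long side, and the gripper is clear.

```bash
python3 -c "
from station import robot
print(robot.hand_in())"
```

```text
the job is handed in; nothing more can be done
None
```

The tall cover is fully down over the bottle and turned 60° clockwise, so its bar is parallel to the plate's long side; I let go and handed the job in at about 13 s, and never touched the short cover or the look-alikes.

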